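# Lock the conveyor's castle nut

## Robot

A 6-joint arm with a two-finger parallel gripper is mounted at the origin on the work surface. World frame = base frame: x ahead of the robot, y to its left, z up, the work surface at z = 0. Lengths are in m, angles in rad, forces in N, time in s.
With the tool pointing down it reaches from about 0.3 to 0.75 m from the base axis. Payload 8.5 kg.
Tool frame: the origin (TCP) lies between the finger pads; the fingertips stand 25 mm ahead of it and the grasp point (between the pads) lies 6 mm ahead of it; z points along the fingers, y is the direction in which the jaws open and shut (so a half turn about z gives the same grasp; the last joint's range is limited). The gripper opens to 88 mm and grips with 3 to 60 N. Pads are 18 mm wide; open, the fingers measure 123 mm over their backs; the gripper's body (75 mm by 187 mm) begins 45 mm behind the grasp point.
Start: joints at [0.999, 0.381, 1.297, -0, 1.464, -0.215], TCP at [0.192, 0.515, 0.264] pointing down, gripper open.
Joint ranges: [-3.11, 3.11], [-0.89, 2.33], [0.22, 2.48], [-1.42, 4.56], [0.17, 2.85], [-2.88, 2.88]. Speed limits (rad/s): [2.39, 2.39, 3.14, 3.14, 3.14, 3.14].

## Interface

Orientations are given as a rotation vector (axis times angle).
In Python, from cell import arm gives the robot as it stands.
- The arm moves only by the tool jog_arm, never from a script. Its argument "commands" is a list of rows, each an object of numbers: "jaw": the opening in per cent of the stroke, from 0 (shut) to 100 (fully open); "tx", "ty", "tz": the shift along the tool's x, y, z in mm; "yaw": the turn about the tool's z in rad. A call has 1 to 12 rows; each row shifts and turns the commanded pose from where the row before left it, along the tool's axes as they then stand; what a row does not reach is not made up. A row lasts 1/12 s, in which the tool goes at most 41.7 mm and 7.16 degrees, less where a joint would pass 70% of its speed; a pose out of reach is approached as far as the arm can. A call is refused whole if a number of a shift passes 41.7 or a number of a turn 0.125, either way. A call with a gripper value outside its range is refused whole. The fingers move at their own pace and stop on an object; the grip force is fixed at half the most. Time passes only in rows, so rows that do not move let the fingers close. It gives the time, the measured TCP pose, the force and the opening at its end, in the units of the state.
- arm.state(): the state, without advancing time (a new reading comes with each control period).
- arm.camera(name): name is "scene" or "top" or "wrist"; returns a dict with "color" (400x640x3 uint8, red, green, blue), "intrinsics" (3x3 intrinsics, pixels), "k1" (the pictures are not rectified: a ray, as slopes to the right and down, at radius r is drawn at 1 + k1 r^2 times it, then the intrinsics apply), "position" and "orientation" of the camera in the world; the wrist camera has in their place "hand_eye" (4x4, takes a point from camera to tool coordinates, whose origin is the TCP and whose axes are the flange's). Camera axes: x right, y down, z forward; pixel columns grow to the right and rows downward; lengths in m; the calibration is good to about 2 mm. A picture is of the moment at which its call begins: read the wrist's pose just before it. There is no depth.
- arm.hand_in(): hands the job in, once; it reports no verdict.
The state is a dict: "t": time; "qpos": joint angles; "qvel": joint speeds; "tau": joint torques, N m; "ee_pos": TCP position; "ee_rot": TCP orientation; "contact_force": force on the tool from outside, world axes, zero at the start; "moment": the same for the moment, N m; "gripper_width": opening from 0.0 (shut) to 1.0 (fully open).
Only numpy, scipy, OpenCV 4.12 (cv2) and the standard library are available. Lean on these libraries where they do the work, as an engineer would, in place of code of your own. Each camera call takes 0.05 s, during which the arm holds its last target. There are 200 camera calls.

## Task

Tighten the brass castle nut on the conveyor's swivel spindle (clockwise seen from above, not back to the slot before) just as far as the next slot that lines up with the cross hole in the spindle, then take the orange-tabbed locking pin from the blue tray and push it gently, without forcing it, through slot and cross hole until its shoulder meets the nut, and let go. Leave the bottle, the cup and the screwdriver where they are.

Things in the scene. Friction and masses are not known exactly. Their poses are not given: they have to be found in the camera images.
- station: Low belt conveyor with aluminium bracket, fixed. Origin on the table under the upright spindle, z up; +x points from spindle to conveyor. Bracket foot 100 x 100 mm, 50 mm high, centred on the spindle; on it a 40 mm dia collar to z = 75 mm, then the nut. The conveyor lies at x = 155 to 335 mm, y = -305 to 305 mm, up to 85 mm high with dummy patties; a tie 30 mm high joins it to the foot.
- hole (a point): Centre of the cross hole, on the axis of the steel spindle (30 mm dia, top at 118 mm, does not turn), 104 mm above the table. The hole is level, goes right through, 7.5 mm wide, 8 mm high. Its direction is not measured: it runs along this x axis only to within 0.30 rad (17 degrees) about the vertical, either way. Feel for it with the pin, or see the red line on the spindle's top, exactly above it.
- nut (a joint): Tightening turn of the brass castle nut in rad; grows clockwise seen from above; the nut neither rises nor sinks. Slots lie along the x axis of hole at 0 and at 1.047 (60 degrees); it starts at 0.43 to 0.62 and next lines up with the hole at 0.74 to 1.35. It turns against about 0.1 N m (fingers, or the pin swung sideways in a slot, can move it) and stays where it is left.
- nut_top (a point): On the nut's axis at hole height (104 mm); turns with the nut; x and every 60 degrees from it point along a slot, square to a flat. Nut: hexagon, 46 mm across flats, 53 mm across corners, plain part at z = 75 to 99 mm; above it castellations to 110 mm with six radial slots 8.4 mm wide in the middle of the flats, floor at 99 mm.
- tray: Blue tray 150 x 70 mm, fixed, floor 6 mm thick, with a notched post 36 mm high at x = +50 mm. The pin's tab stands on the floor and its shaft rests in the post's notch (9 mm wide), pointing to +x. Origin under its centre.
- pin: Loose locking pin, about 50 g. Steel shaft 6 mm dia, 61 mm long along +x, its last 3 mm tapering to 4.2 mm; origin on the shaft's axis at the shoulder. Behind it (x = 0 to -22 mm) a 16 mm dia neck, then the orange tab: x = -22 to -46 mm, 12 mm thick in y, z = -24 to +16 mm, to be pinched across y.
- pin_mid (a point): Point on the pin's shaft axis 23 mm ahead of the shoulder: it lies on the spindle's axis when the pin is fully home.
- pin_tab (a point): Centre of the pin's tab on the shaft's axis, 34 mm behind the shoulder: the place to pinch it.
- cleaner: Bystander: white bottle 56 mm dia, 150 mm high. Origin under its centre.
- driver: Bystander: screwdriver with a red handle, 130 mm long, lying along its x. Leave it.
- cup: Bystander: grey cup 64 mm dia, 60 mm high. Origin under its centre.
Not all that is in view belongs to the job. Of the things like the pin, leave any that is purple; of the rest the smaller one is meant.

How it is judged:
On the way:
1. the nut has been tightened to where the next slot can line up (0.69 to 1.41 rad) before the pin goes in (value of joint nut between 0.69 and 1.41 rad and distance between pin_mid and nut_top above 0.06 m), for 0.2 s.
At the end, for the whole second after the job is handed in: The pin lies level (within 10 degrees) through a slot and the cross hole, its shoulder within about 5 mm of the nut (the point 23 mm ahead of its shoulder within 5 mm of the spindle's axis at hole height), at rest and let go; the nut stands at the next slot that lines up (0.69 to 1.41 rad) (distance between pin_mid and nut_top below 0.005 m and angle between pin's own x axis and vertical between 1.4 and 1.74 rad and value of joint nut between 0.69 and 1.41 rad and linear speed of pin below 0.02 m/s and contact force between the fingers and pin below 0.1 N and contact force between the fingers and station below 0.1 N); the robot touches nothing.
It fails at once if the nut is slackened back towards the slot before (value of joint nut below 0.35 rad).
It fails at once if the nut is turned well past the next slot (value of joint nut above 1.6 rad).
It fails at once if the pin is forced: more than 20 N between pin and nut, spindle or conveyor (contact force between pin and station above 20 N).
It fails at once if the bottle, the screwdriver or the cup is moved by more than 25 mm (distance of any of cleaner, driver, cup from where it was at the start of the episode above 0.025 m).
It also fails if it takes over 72 s, if anything falls off the work surface, if the arm or the gripper's body presses on something with over 40 N, if the wrist force passes 120 N, or if a joint passes its speed limit or range.

## Working session

There is one attempt and no reset: what is moved stays moved. The work goes in short steps, Python scripts to look and compute and a tool call to move; the robot and the scene stay as the last step left them, time stands still between calls to the robot, and variables do not carry over. Pictures are saved under pics/ and viewed, about 8 in all and at most 12, crops included, and the job is handed in when it is done.

Besides the shell and the picture viewer there is one more tool, called after ">>>" by a JSON object that holds its "fn" and its "kwargs". jog_arm: Moves the arm, as the interface text tells. Its arguments: {"type":"object","properties":{"commands":{"type":"array"}},"required":["commands"]}

```bash
ls; mkdir -p pics
python3 - <<'E'
from cell import arm
import cv2,numpy as np
print(arm.state())
for n in("scene","top"):
    c=arm.camera(n); cv2.imwrite(f"pics/{n}0.png",c["color"][:,:,::-1])
    print(n,c["intrinsics"].tolist(),c["k1"],c["position"],c["orientation"])
c=arm.camera("wrist"); print(c["hand_eye"],c["intrinsics"],c["k1"])
E
```

```text
pics
{'t': 0.0, 'qpos': array([ 9.98692996e-01,  3.81166018e-01,  1.29823401e+00, -4.32834032e-05,
        1.46356425e+00, -2.15331457e-01]), 'qvel': array([ 0.00222925, -0.0008849 ,  0.00147686, -0.00104537,  0.00031357,
        0.00097233]), 'tau': array([-1.63820085e-03, -4.37926090e+01, -2.24555665e+01,  7.12773716e-02,
        3.52871383e-02, -1.19657302e-04]), 'ee_pos': array([0.19198524, 0.51515286, 0.26316286]), 'ee_rot': array([-5.57354822e-01, -3.09126183e+00,  2.01532231e-03]), 'contact_force': array([-0.48353546,  0.35603065, -0.15330722]), 'moment': array([-0.00897781, -0.01994731, -0.00922272]), 'gripper_width': 0.9994310808401822}
scene [[363.4242716644772, 0.0, 317.62786382136596], [0.0, 363.4242716644772, 196.63227860438175], [0.0, 0.0, 1.0]] -0.03413504076671833 [0.79272945 0.05207032 0.68587619] [-1.94737765 -1.82095151  0.55094471]
top [[448.06285277132673, 0.0, 318.9101636655179], [0.0, 448.06285277132673, 203.00627700843503], [0.0, 0.0, 1.0]] -0.11237746955302075 [0.27702695 0.07393089 1.19301141] [-2.13631864  2.17397331 -0.12795816]
[[ 1.00808143e-03 -9.51006430e-01 -3.09169459e-01  8.03070664e-02]
 [ 9.99999480e-01  1.00655601e-03  1.64439479e-04  2.41615498e-05]
 [ 1.54813374e-04 -3.09169464e-01  9.51006950e-01 -1.21574159e-01]
 [ 0.00000000e+00  0.00000000e+00  0.00000000e+00  1.00000000e+00]] [[353.17984524   0.         316.18097573]
 [  0.         353.17984524 199.59707832]
 [  0.           0.           1.        ]] 0.022264615610177847
```

View pics/scene0.png

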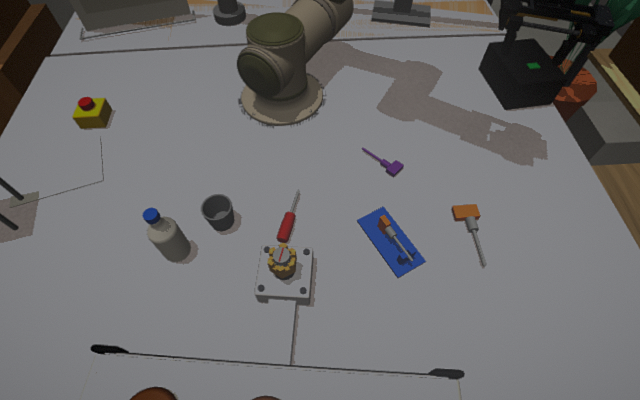

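View pics/top0.png

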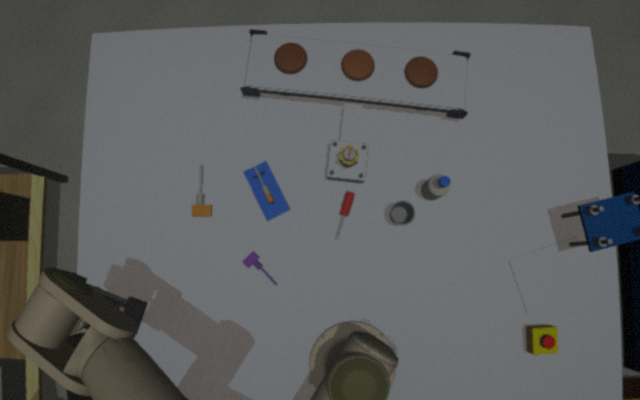

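Candidates for the pin in the top view: orange in tray (268,190), larger orange on the table (202,205), and purple (258,265). The one in the tray is the smaller non-purple one. Next I'll compute positions.

```bash
cat > h.py <<'E'
from cell import arm
import cv2,numpy as np
from scipy.spatial.transform import Rotation as R
def pose(c,s=None):
    if "hand_eye" in c:
        T=np.eye(4);T[:3,:3]=R.from_rotvec(s["ee_rot"]).as_matrix();T[:3,3]=s["ee_pos"]
        T=T@np.array(c["hand_eye"]);return T[:3,:3],T[:3,3]
    return R.from_rotvec(c["orientation"]).as_matrix(),np.array(c["position"])
def ray(c,px,P):
    K=np.array(c["intrinsics"]);d=np.array([c["k1"],0,0,0.])
    u=cv2.undistortPoints(np.array([[px]],float),K,d,)[0,0]
    return P[0]@np.array([u[0],u[1],1.]),P[1]
def at_z(c,px,z,P):
    d,o=ray(c,px,P);return o+d*(z-o[2])/d[2]
def proj(c,X,P):
    K=np.array(c["intrinsics"]);q=(np.atleast_2d(X)-P[1])@P[0]
    return cv2.projectPoints(q,np.zeros(3),np.zeros(3),K,np.array([c["k1"],0,0,0.]))[0][:,0]
def tri(rs):
    A=0;b=0
    for d,o in rs:
        d=d/np.linalg.norm(d);M=np.eye(3)-np.outer(d,d);A=A+M;b=b+M@o
    return np.linalg.solve(A,b)
def tool(s): return R.from_rotvec(s["ee_rot"]).as_matrix()
def shot(name):
    s=arm.state();c=arm.camera(name);return c,pose(c,s),s
E
python3 - <<'E'
from h import *
S,PS,_=shot("scene");T,PT,_=shot("top")
f=lambda px,z:print("top",px,at_z(T,px,z,PT).round(3))
g=lambda px,z:print("scene",px,at_z(S,px,z,PS).round(3))
f((348,154),.118);g((281,253),.118)
f((202,210),.03); f((270,200),.046);f((254,171),.036);g((387,223),.046);g((411,261),.036)
print("tray corners");[f(p,.006) for p in((243,170),(266,161),(290,209),(268,220))];[g(p,.006) for p in((357,216),(383,207),(425,262),(401,277))]
print("tie");f((343,106),.03);f((340,138),.03);g((292,365),.03);g((297,301),.03)
print("foot");[f(p,.05) for p in((330,141),(367,142),(367,181),(327,180))];[g(p,.05) for p in((265,245),(313,247),(311,298),(256,296))]
print("driver,cup,bottle");f((349,193),.02);f((337,238),.01);f((401,212),.06);f((444,183),.15)
a=S["color"][235:300,245:320];b=T["color"][135:190,320:375];p=S["color"][200:285,350:435]
r=lambda x:cv2.resize(x,(400,400),interpolation=cv2.INTER_CUBIC)
cv2.imwrite("pics/c1.png",np.hstack([r(a),r(p)])[:,:,::-1])
E
```

```text
top (348, 154) [0.531 0.005 0.118]
scene (281, 253) [0.53  0.004 0.118]
top (202, 210) [0.409 0.387 0.03 ]
top (270, 200) [0.43  0.205 0.046]
top (254, 171) [0.509 0.248 0.036]
scene (387, 223) [0.445 0.212 0.046]
scene (411, 261) [0.525 0.246 0.036]
tray corners
top (243, 170) [0.518 0.283 0.006]
top (266, 161) [0.542 0.22  0.006]
top (290, 209) [0.41  0.156 0.006]
top (268, 220) [0.381 0.215 0.006]
scene (357, 216) [0.402 0.16  0.006]
scene (383, 207) [0.383 0.22  0.006]
scene (425, 262) [0.517 0.283 0.006]
scene (401, 277) [0.545 0.229 0.006]
tie
top (343, 106) [0.685 0.009 0.03 ]
top (340, 138) [0.595 0.019 0.03 ]
scene (292, 365) [0.694 0.013 0.03 ]
scene (297, 301) [0.586 0.025 0.03 ]
foot
top (330, 141) [0.582 0.047 0.05 ]
top (367, 142) [ 0.578 -0.05   0.05 ]
top (367, 181) [ 0.474 -0.047  0.05 ]
top (327, 180) [0.479 0.057 0.05 ]
scene (265, 245) [ 0.479 -0.032  0.05 ]
scene (313, 247) [0.49 0.06 0.05]
scene (311, 298) [0.589 0.051 0.05 ]
scene (256, 296) [ 0.579 -0.047  0.05 ]
driver,cup,bottle
top (349, 193) [ 0.448 -0.001  0.02 ]
top (337, 238) [0.33  0.033 0.01 ]
top (401, 212) [ 0.391 -0.13   0.06 ]
top (444, 183) [ 0.449 -0.22   0.15 ]
```

View pics/c1.png

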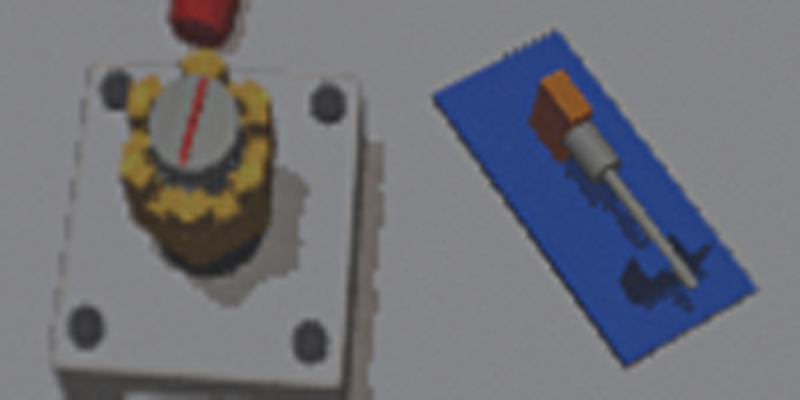

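Choice confirmed: the smaller orange-tabbed pin lies in the blue tray. The red line runs roughly along the bracket's x axis. Moving above the spindle.

>>> {"fn": "jog_arm", "kwargs": {"commands": [{"tx": -20.7,"ty": -15,"tz": 2},{"tx": -20.7,"ty": -15,"tz": 2},{"tx": -20.7,"ty": -15,"tz": 2},{"tx": -20.7,"ty": -15,"tz": 2},{"tx": -20.7,"ty": -15,"tz": 2},{"tx": -20.7,"ty": -15,"tz": 2},{"tx": -20.7,"ty": -15,"tz": 2},{"tx": -20.7,"ty": -15,"tz": 2},{"tx": -20.7,"ty": -15,"tz": 2},{"tx": -20.7,"ty": -15,"tz": 2},{"tx": -20.7,"ty": -15,"tz": 2},{"tx": -20.7,"ty": -15,"tz": 2}]}}

```text
validation failed for argument at $.co...
```

>>> {"fn": "jog_arm", "kwargs": {"commands": [{"tx": -20.7,"ty": -15,"tz": 2},{"tx": -20.7,"ty": -15,"tz": 2},{"tx": -20.7,"ty": -15,"tz": 2},{"tx": -20.7,"ty": -15,"tz": 2},{"tx": -20.7,"ty": -15,"tz": 2},{"tx": -20.7,"ty": -15,"tz": 2},{"tx": -20.7,"ty": -15,"tz": 2},{"tx": -20.7,"ty": -15,"tz": 2},{"tx": -20.7,"ty": -15,"tz": 2},{"tx": -20.7,"ty": -15,"tz": 2},{"tx": -20.7,"ty": -15,"tz": 2},{"tx": -20.7,"ty": -15,"tz": 2}]}}

```text
validation failed for argument at $.co...
```

Run:
```python
from h import *
c,P,s=shot("wrist");print(s["t"],s["ee_pos"],tool(s).round(3).tolist())
p=proj(c,[[.531,.004,.118]],P)[0];print(p)
x,y=int(p[0]),int(p[1])
cv2.imwrite("pics/w1.png",cv2.resize(c["color"][max(0,y-70):y+70,x-90:x+90],None,fx=4,fy=4,interpolation=cv2.INTER_CUBIC)[:,:,::-1]);print("origin",x-90,max(0,y-70))
np.savez("w1.npz",s=s["ee_pos"],r=s["ee_rot"])
```

```text
0.25 [0.19202933 0.5152757  0.26348301] [[-0.937, 0.349, -0.0], [0.349, 0.937, -0.001], [0.0, -0.001, -1.0]]
[  8.93174284 595.43321349]Traceback (most recent call last):
  File "<stdin>", line 5, in <module>
cv2.error: OpenCV(4.12.0) /io/opencv/modules/imgproc/src/resize.cpp:4208: error: (-215:Assertion failed) !ssize.empty() in function 'resize'
```

>>> {"fn": "jog_arm", "kwargs": {"commands": [{"jaw": 100,"tx": -20.7,"ty": -15,"tz": 2,"yaw": 0},{"jaw": 100,"tx": -20.7,"ty": -15,"tz": 2,"yaw": 0},{"jaw": 100,"tx": -20.7,"ty": -15,"tz": 2,"yaw": 0},{"jaw": 100,"tx": -20.7,"ty": -15,"tz": 2,"yaw": 0},{"jaw": 100,"tx": -20.7,"ty": -15,"tz": 2,"yaw": 0},{"jaw": 100,"tx": -20.7,"ty": -15,"tz": 2,"yaw": 0},{"jaw": 100,"tx": -20.7,"ty": -15,"tz": 2,"yaw": 0},{"jaw": 100,"tx": -20.7,"ty": -15,"tz": 2,"yaw": 0},{"jaw": 100,"tx": -20.7,"ty": -15,"tz": 2,"yaw": 0},{"jaw": 100,"tx": -20.7,"ty": -15,"tz": 2,"yaw": 0},{"jaw": 100,"tx": -20.7,"ty": -15,"tz": 2,"yaw": 0},{"jaw": 100,"tx": -20.7,"ty": -15,"tz": 2,"yaw": 0}]}}

```text
t: 1.3
ee_pos: [0.3625, 0.2588, 0.2398]
ee_rot: [0.557, 3.092, 0.0]
contact_force: [0.9, 0.6, 0.2]
gripper_width: 1.002
```

>>> {"fn": "jog_arm", "kwargs": {"commands": [{"jaw": 100,"tx": -20.7,"ty": -15,"tz": 2,"yaw": 0},{"jaw": 100,"tx": -20.7,"ty": -15,"tz": 2,"yaw": 0},{"jaw": 100,"tx": -20.7,"ty": -15,"tz": 2,"yaw": 0},{"jaw": 100,"tx": -20.7,"ty": -15,"tz": 2,"yaw": 0},{"jaw": 100,"tx": -20.7,"ty": -15,"tz": 2,"yaw": 0},{"jaw": 100,"tx": -20.7,"ty": -15,"tz": 2,"yaw": 0},{"jaw": 100,"tx": -20.7,"ty": -15,"tz": 2,"yaw": 0},{"jaw": 100,"tx": -20.7,"ty": -15,"tz": 2,"yaw": 0},{"jaw": 100,"tx": -20.7,"ty": -15,"tz": 2,"yaw": 0},{"jaw": 100,"tx": -20.7,"ty": -15,"tz": 0,"yaw": 0},{"jaw": 100,"tx": -20.7,"ty": -15,"tz": 0,"yaw": 0},{"jaw": 100,"tx": -20.7,"ty": -15,"tz": 0,"yaw": 0}]}}

```text
t: 2.3
ee_pos: [0.5324, 0.0033, 0.2217]
ee_rot: [-0.558, -3.092, -0.0]
contact_force: [0.5, 0.7, -0.4]
gripper_width: 1.004
```

Run:
```python
from h import *
c,P,s=shot("wrist");print(s["t"],s["ee_pos"],tool(s).round(3).tolist())
p=proj(c,[[.531,.004,.118]],P)[0];print(p)
x,y=int(p[0]),int(p[1])
cv2.imwrite("pics/w1.png",cv2.resize(c["color"][max(0,y-70):y+70,x-90:x+90],None,fx=4,fy=4,interpolation=cv2.INTER_CUBIC)[:,:,::-1]);print("origin",x-90,max(0,y-70))
np.save("w1.npy",c["color"]);np.savez("w1.npz",s=s["ee_pos"],r=s["ee_rot"])
```

```text
2.3 [0.53241463 0.00329575 0.22171315] [[-0.937, 0.349, -0.0], [0.349, 0.937, 0.0], [0.0, 0.0, -1.0]]
[316.31853814 207.34290748]
origin 226 137
```

View pics/w1.png

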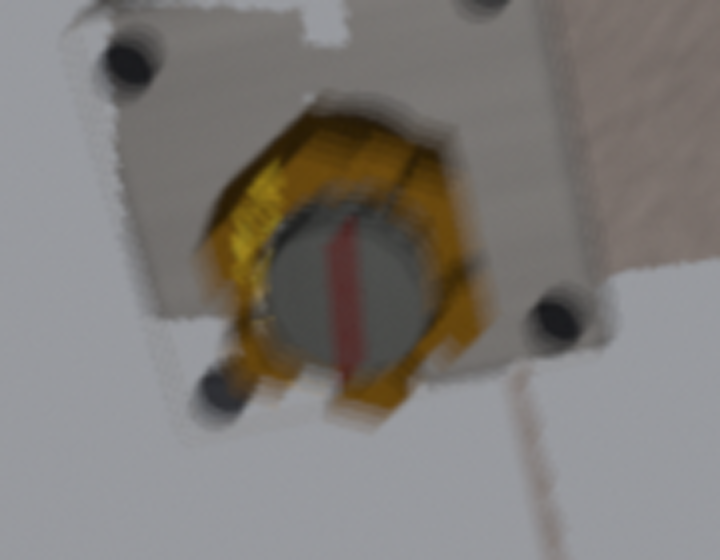

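```bash
cat >> h.py <<'E'
def ortho(c,P,z,cx,cy,half=.032,n=400):
    # image: up = +x world, left = +y world
    g=(np.arange(n)+.5)/n*2*half-half
    X=cx-g[:,None]+0*g[None];Y=cy-g[None]+0*g[:,None]
    u=proj(c,np.stack([X,Y,0*X+z],-1).reshape(-1,3),P).reshape(n,n,2).astype(np.float32)
    return cv2.remap(c["color"],u[...,0],u[...,1],cv2.INTER_CUBIC)
E
python3 - <<'E'
from h import *
c,P,s=shot("wrist");print(s["t"],s["ee_pos"])
a=[cv2.convertScaleAbs(ortho(c,P,z,.531,.004),alpha=1.3) for z in(.11,.118)]
cv2.imwrite("pics/o1.png",np.hstack(a)[:,:,::-1])
o=ortho(c,P,.118,.531,.004).astype(int)
m=(o[...,0]-o[...,1]>30)&(o[...,0]-o[...,2]>30)&(o[...,1]<o[...,2]*1.3)
v,u=np.nonzero(m);print(m.sum());X=.531+.032-(v+.5)/400*.064;Y=.004+.032-(u+.5)/400*.064
l=cv2.fitLine(np.stack([X,Y],1).astype(np.float32),cv2.DIST_HUBER,0,.001,.001).ravel();print(l,np.arctan2(l[1],l[0]))
E
```

```text
2.35 [5.34665195e-01 7.88481909e-07 2.21482877e-01]
2060
[ 0.9620475  -0.27288198  0.530216    0.003376  ] -0.27638742
```

View pics/o1.png

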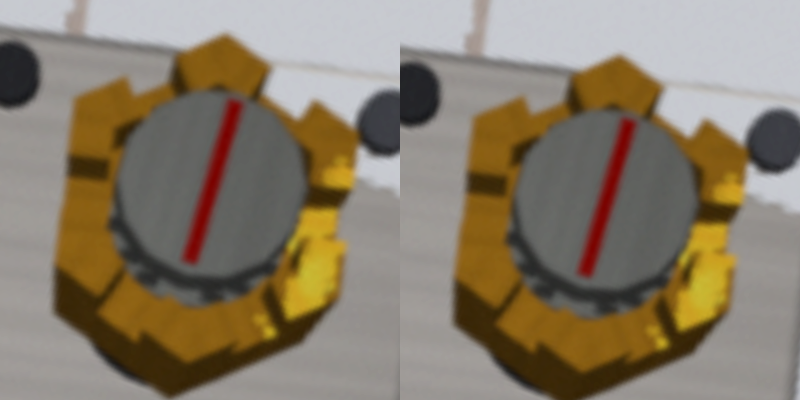

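The hole direction is −15.8° in world axes and the nearest slot is at +23.5°, so the nut turns about 0.69 rad clockwise. The station sits at about −7.4°, which puts the nut at about 0.51 now and 1.19 at the target. Nut axis: (0.5305, 0.0033).

>>> {"fn": "jog_arm", "kwargs": {"commands": [{"jaw": 100,"tx": 5,"ty": 1.6,"tz": 0,"yaw": -0.121},{"jaw": 100,"tx": 0,"ty": 0,"tz": 0,"yaw": -0.122},{"jaw": 100,"tx": 0,"ty": 0,"tz": 12,"yaw": 0},{"jaw": 100,"tx": 0,"ty": 0,"tz": 20,"yaw": 0},{"jaw": 100,"tx": 0,"ty": 0,"tz": 20,"yaw": 0},{"jaw": 100,"tx": 0,"ty": 0,"tz": 20,"yaw": 0},{"jaw": 100,"tx": 0,"ty": 0,"tz": 0,"yaw": 0},{"jaw": 100,"tx": 0,"ty": 0,"tz": 0,"yaw": 0}]}}

```text
t: 3.07
ee_pos: [0.5273, 0.0083, 0.1497]
ee_rot: [-0.178, -3.135, -0.001]
contact_force: [-0.9, 0.2, 0.7]
gripper_width: 0.999
```

Run:
```python
from h import *
s=arm.state();print(s["t"],s["ee_pos"],s["qpos"]);t=tool(s);print(np.degrees(np.arctan2(t[1,1],t[0,1])))
d=np.array([.5305,.0033,.098])-s["ee_pos"];print((t.T@d*1000).round(1))
```

```text
3.0667 [0.52730472 0.00828171 0.14968042] [-2.09029784e-01  4.56090475e-01  1.53633714e+00  1.11521481e-04
  1.15084510e+00 -1.66647356e+00]
83.50275461875209
[-3.8 -4.6 51.7]
```

>>> {"fn": "jog_arm", "kwargs": {"commands": [{"jaw": 100,"tx": -3.8,"ty": -4.6,"tz": 12,"yaw": 0},{"jaw": 100,"tx": 0,"ty": 0,"tz": 20,"yaw": 0},{"jaw": 100,"tx": 0,"ty": 0,"tz": 20,"yaw": 0},{"jaw": 50,"tx": 0,"ty": 0,"tz": 0,"yaw": 0},{"jaw": 30,"tx": 0,"ty": 0,"tz": 0,"yaw": 0},{"jaw": 30,"tx": 0,"ty": 0,"tz": 0,"yaw": 0},{"jaw": 30,"tx": 0,"ty": 0,"tz": 0,"yaw": 0},{"jaw": 30,"tx": 0,"ty": 0,"tz": 0,"yaw": 0}]}}

```text
t: 3.73
ee_pos: [0.5315, 0.0027, 0.099]
ee_rot: [0.178, 3.134, -0.001]
contact_force: [-0.4, 0.8, -0.6]
gripper_width: 0.646
```

Run:
```python
from h import *
s=arm.state();print(s["t"],s["ee_pos"],s["contact_force"],s["moment"],s["gripper_width"]*88);t=tool(s);print(np.degrees(np.arctan2(t[1,1],t[0,1])))
```

```text
3.7333 [0.53146419 0.00270953 0.09900884] [-0.43498645  0.75202911 -0.58228626] [ 0.0627501   0.02484383 -0.03883895] 56.84451935633859
83.48456132229255
```

>>> {"fn": "jog_arm", "kwargs": {"commands": [{"jaw": 30,"tx": 0,"ty": 0,"tz": 0,"yaw": 0},{"jaw": 30,"tx": 0,"ty": 0,"tz": 0,"yaw": 0},{"jaw": 30,"tx": 0,"ty": 0,"tz": 0,"yaw": 0},{"jaw": 30,"tx": 0,"ty": 0,"tz": 0,"yaw": 0},{"jaw": 30,"tx": 0,"ty": 0,"tz": 0,"yaw": 0}]}}

```text
t: 4.15
ee_pos: [0.5312, 0.0026, 0.0983]
ee_rot: [0.179, 3.136, -0.0]
contact_force: [-1.1, -0.0, 5.6]
gripper_width: 0.518
```

>>> {"fn": "jog_arm", "kwargs": {"commands": [{"jaw": 30,"tx": 0,"ty": 0,"tz": 0,"yaw": 0.069},{"jaw": 30,"tx": 0,"ty": 0,"tz": 0,"yaw": 0.069},{"jaw": 30,"tx": 0,"ty": 0,"tz": 0,"yaw": 0.069},{"jaw": 30,"tx": 0,"ty": 0,"tz": 0,"yaw": 0.069},{"jaw": 30,"tx": 0,"ty": 0,"tz": 0,"yaw": 0.069},{"jaw": 30,"tx": 0,"ty": 0,"tz": 0,"yaw": 0.069},{"jaw": 30,"tx": 0,"ty": 0,"tz": 0,"yaw": 0.069},{"jaw": 30,"tx": 0,"ty": 0,"tz": 0,"yaw": 0.069},{"jaw": 30,"tx": 0,"ty": 0,"tz": 0,"yaw": 0.069},{"jaw": 30,"tx": 0,"ty": 0,"tz": 0,"yaw": 0.065},{"jaw": 30,"tx": 0,"ty": 0,"tz": 0,"yaw": 0},{"jaw": 30,"tx": 0,"ty": 0,"tz": 0,"yaw": 0}]}}

```text
t: 5.15
ee_pos: [0.5312, 0.0027, 0.0983]
ee_rot: [1.223, 2.893, 0.0]
contact_force: [-0.1, 0.2, 5.7]
gripper_width: 0.526
```

Run:
```python
from h import *
s=arm.state();print(s["t"],s["ee_pos"],s["contact_force"],s["moment"],s["gripper_width"]*88);t=tool(s);print(np.degrees(np.arctan2(t[1,1],t[0,1])))
```

```text
5.15 [0.53124487 0.00273275 0.09834289] [-0.05476102  0.15861948  5.67656848] [-0.03199157  0.25319749 -0.08233006] 46.26367585228057
44.15232004009941
```

>>> {"fn": "jog_arm", "kwargs": {"commands": [{"jaw": 100,"tx": 0,"ty": 0,"tz": 0,"yaw": 0},{"jaw": 100,"tx": 0,"ty": 0,"tz": 0,"yaw": 0},{"jaw": 100,"tx": 0,"ty": 0,"tz": 0,"yaw": 0},{"jaw": 100,"tx": 0,"ty": 0,"tz": -20,"yaw": 0},{"jaw": 100,"tx": 0,"ty": 0,"tz": -30,"yaw": 0},{"jaw": 100,"tx": 0,"ty": 0,"tz": -30,"yaw": 0},{"jaw": 100,"tx": 0,"ty": 0,"tz": -30,"yaw": -0.12},{"jaw": 100,"tx": 0,"ty": 0,"tz": 0,"yaw": -0.12},{"jaw": 100,"tx": 0,"ty": 0,"tz": 0,"yaw": 0},{"jaw": 100,"tx": 0,"ty": 0,"tz": 0,"yaw": 0},{"jaw": 100,"tx": 0,"ty": 0,"tz": 0,"yaw": 0}]}}

```text
t: 6.07
ee_pos: [0.5305, 0.0028, 0.2067]
ee_rot: [-0.873, -3.016, 0.0]
contact_force: [0.2, -0.2, -0.4]
gripper_width: 1.001
```

Run:
```python
from h import *
c,P,s=shot("wrist");print(s["t"],s["ee_pos"],tool(s).round(3).tolist())
a=[cv2.convertScaleAbs(ortho(c,P,z,.531,.003),alpha=1.3) for z in(.11,.118)]
# overlay: hexagon outline expected, slot lines
im=a[0]
for k in range(6):
    th=np.radians(-15.85+60*k)
    q=lambda r,th:(int(200-r*np.sin(th)/.16e-3/1000*1),int(200-r*np.cos(th)/.16e-3/1000))
    cv2.line(im,q(15,th),q(30,th),(0,255,0),1)
    cv2.line(im,q(26.5,th+np.pi/6),q(26.5,th-np.pi/6),(0,0,255),1)
cv2.imwrite("pics/o2.png",np.hstack(a)[:,:,::-1])
o=ortho(c,P,.118,.531,.003).astype(int)
m=(o[...,0]-o[...,1]>30)&(o[...,0]-o[...,2]>30)&(o[...,1]<o[...,2]*1.3)
v,u=np.nonzero(m);print(m.sum());X=.531+.032-(v+.5)/400*.064;Y=.003+.032-(u+.5)/400*.064
l=cv2.fitLine(np.stack([X,Y],1).astype(np.float32),cv2.DIST_HUBER,0,.001,.001).ravel();print(l,np.degrees(np.arctan2(l[1],l[0])))
```

```text
6.0667 [0.53054707 0.0028133  0.20667446] [[-0.845, 0.534, -0.002], [0.534, 0.845, 0.001], [0.002, -0.001, -1.0]]
1861
[ 0.9662415  -0.25763807  0.532024    0.002584  ] -14.929959
```

View pics/o2.png

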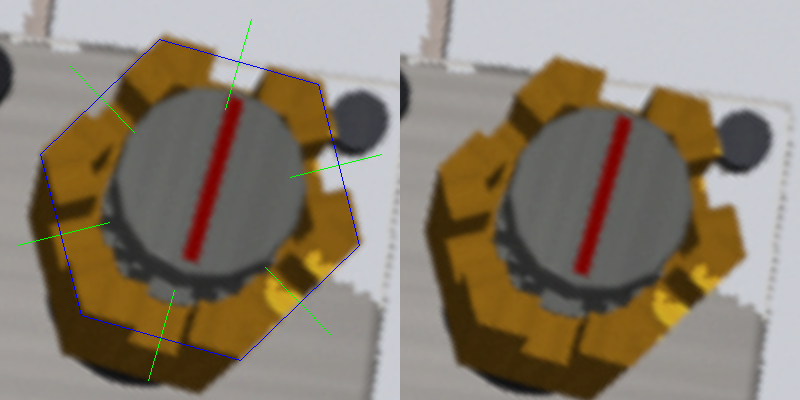

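The nut is aligned: the overlay at −15.85° matches the slots and the red line (−15 to −16°). Now to the tray.

>>> {"fn": "jog_arm", "kwargs": {"commands": [{"jaw": 100,"tx": 23.6,"ty": 15.5,"tz": 0,"yaw": 0},{"jaw": 100,"tx": 23.6,"ty": 15.5,"tz": 0,"yaw": 0},{"jaw": 100,"tx": 23.6,"ty": 15.5,"tz": 0,"yaw": 0},{"jaw": 100,"tx": 23.6,"ty": 15.5,"tz": 0,"yaw": 0},{"jaw": 100,"tx": 23.6,"ty": 15.5,"tz": 0,"yaw": 0},{"jaw": 100,"tx": 23.6,"ty": 15.5,"tz": 0,"yaw": 0},{"jaw": 100,"tx": 23.6,"ty": 15.5,"tz": 0,"yaw": 0},{"jaw": 100,"tx": 23.6,"ty": 15.5,"tz": 0,"yaw": 0},{"jaw": 100,"tx": 0,"ty": 0,"tz": 5,"yaw": -0.112},{"jaw": 100,"tx": 0,"ty": 0,"tz": 5,"yaw": -0.112},{"jaw": 100,"tx": 0,"ty": 0,"tz": 5,"yaw": -0.112},{"jaw": 100,"tx": 0,"ty": 0,"tz": 5,"yaw": -0.112}]}}

```text
t: 7.12
ee_pos: [0.4365, 0.2082, 0.1867]
ee_rot: [-0.169, -3.135, 0.001]
contact_force: [-0.4, -0.8, 0.3]
gripper_width: 1.001
```

>>> {"fn": "jog_arm", "kwargs": {"commands": [{"jaw": 100,"tx": 0,"ty": 0,"tz": 5,"yaw": -0.112},{"jaw": 100,"tx": 0,"ty": 0,"tz": 5,"yaw": -0.112},{"jaw": 100,"tx": 0,"ty": 0,"tz": 5,"yaw": -0.112},{"jaw": 100,"tx": 0,"ty": 0,"tz": 5,"yaw": -0.112},{"jaw": 100,"tx": 0,"ty": 0,"tz": 5,"yaw": -0.112},{"jaw": 100,"tx": 0,"ty": 0,"tz": 0,"yaw": 0},{"jaw": 100,"tx": 0,"ty": 0,"tz": 0,"yaw": 0},{"jaw": 100,"tx": 0,"ty": 0,"tz": 0,"yaw": 0}]}}

```text
t: 7.78
ee_pos: [0.4369, 0.2081, 0.1627]
ee_rot: [0.692, -3.064, -0.0]
contact_force: [0.8, 0.1, 0.0]
gripper_width: 1.002
```

Run:
```python
from h import *
c,P,s=shot("wrist");print(s["t"],s["ee_pos"],s["qpos"]);t=tool(s);print(np.degrees(np.arctan2(t[1,1],t[0,1])))
a=[ortho(c,P,z,.475,.227,half=.08) for z in(.046,.030)]
cv2.imwrite("pics/p1.png",cv2.convertScaleAbs(np.hstack(a)[:,:,::-1],alpha=1.2))
```

```text
7.7833 [0.43685732 0.20808676 0.16265496] [ 1.99240855e-01  3.73294837e-01  1.63703524e+00  2.50473451e-05
  1.13170709e+00 -1.81571373e+00]
115.4477814318393
```

View pics/p1.png

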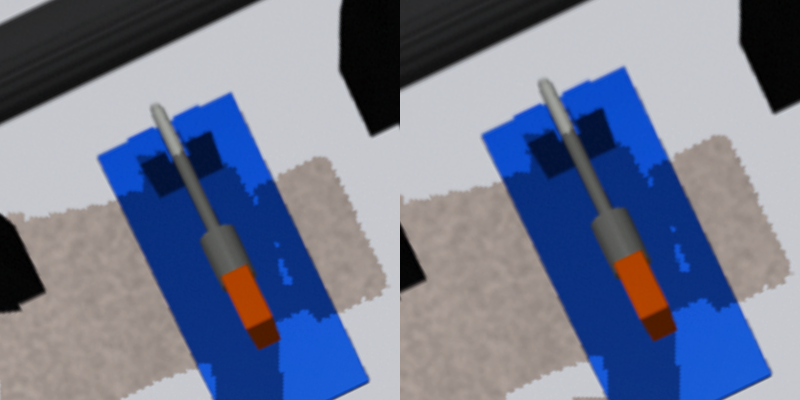

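The pin's tab centre is at (0.4368, 0.2081), directly below the TCP, with the shaft at about 25.8°. Descending.

>>> {"fn": "jog_arm", "kwargs": {"commands": [{"jaw": 45,"tx": 0,"ty": 0,"tz": 20,"yaw": -0.005},{"jaw": 45,"tx": 0,"ty": 0,"tz": 25,"yaw": 0},{"jaw": 45,"tx": 0,"ty": 0,"tz": 25,"yaw": 0},{"jaw": 45,"tx": 0,"ty": 0,"tz": 20,"yaw": 0},{"jaw": 45,"tx": 0,"ty": 0,"tz": 15,"yaw": 0},{"jaw": 45,"tx": 0,"ty": 0,"tz": 10,"yaw": 0},{"jaw": 45,"tx": 0,"ty": 0,"tz": 10,"yaw": 0},{"jaw": 30,"tx": 0,"ty": 0,"tz": 0,"yaw": 0},{"jaw": 30,"tx": 0,"ty": 0,"tz": 0,"yaw": 0},{"jaw": 30,"tx": 0,"ty": 0,"tz": 0,"yaw": 0}]}}

```text
t: 8.67
ee_pos: [0.4372, 0.2082, 0.0383]
ee_rot: [-0.704, 3.061, -0.0]
contact_force: [0.3, 0.0, -0.5]
gripper_width: 0.304
```

>>> {"fn": "jog_arm", "kwargs": {"commands": [{"jaw": 0,"tx": 0,"ty": 0,"tz": 0,"yaw": 0},{"jaw": 0,"tx": 0,"ty": 0,"tz": 0,"yaw": 0},{"jaw": 0,"tx": 0,"ty": 0,"tz": 0,"yaw": 0},{"jaw": 0,"tx": 0,"ty": 0,"tz": 0,"yaw": 0},{"jaw": 0,"tx": 0,"ty": 0,"tz": 0,"yaw": 0},{"jaw": 0,"tx": 0,"ty": 0,"tz": 0,"yaw": 0},{"jaw": 0,"tx": 0,"ty": 0,"tz": 0,"yaw": 0},{"jaw": 0,"tx": 0,"ty": 0,"tz": 0,"yaw": 0}]}}

```text
t: 9.33
ee_pos: [0.4371, 0.2081, 0.0383]
ee_rot: [-0.705, 3.06, -0.0]
contact_force: [-1.0, -0.4, 6.5]
gripper_width: 0.135
```

Run:
```python
from h import *
s=arm.state();print(s["t"],s["ee_pos"],s["contact_force"],s["moment"],s["gripper_width"]*88);t=tool(s);print(np.degrees(np.arctan2(t[1,1],t[0,1])))
```

```text
9.3333 [0.4370734  0.20813576 0.03825734] [-0.9797802  -0.43016053  6.52691086] [ 0.0650022   0.16005798 -0.05212787] 11.84973937514059
115.96058025174305
```

>>> {"fn": "jog_arm", "kwargs": {"commands": [{"jaw": 0,"tx": 0,"ty": 0,"tz": -10,"yaw": 0},{"jaw": 0,"tx": 0,"ty": 0,"tz": -20,"yaw": 0},{"jaw": 0,"tx": 0,"ty": 0,"tz": -30,"yaw": 0},{"jaw": 0,"tx": 0,"ty": 0,"tz": -30,"yaw": 0},{"jaw": 0,"tx": 0,"ty": 0,"tz": -30,"yaw": 0},{"jaw": 0,"tx": 12.8,"ty": -17.4,"tz": 0,"yaw": 0},{"jaw": 0,"tx": 12.8,"ty": -17.4,"tz": 0,"yaw": 0},{"jaw": 0,"tx": 12.8,"ty": -17.4,"tz": 0,"yaw": 0},{"jaw": 0,"tx": 12.8,"ty": -17.4,"tz": 0,"yaw": 0},{"jaw": 0,"tx": 12.8,"ty": -17.4,"tz": 0,"yaw": 0},{"jaw": 0,"tx": 12.8,"ty": -17.4,"tz": 0,"yaw": 0},{"jaw": 0,"tx": 12.8,"ty": -17.4,"tz": 0,"yaw": 0}]}}

```text
t: 10.33
ee_pos: [0.4091, 0.0584, 0.1577]
ee_rot: [0.706, -3.061, -0.0]
contact_force: [-0.1, 0.9, -1.1]
gripper_width: 0.134
```

>>> {"fn": "jog_arm", "kwargs": {"commands": [{"jaw": 0,"tx": 12.8,"ty": -17.4,"tz": 0,"yaw": 0},{"jaw": 0,"tx": 0,"ty": 0,"tz": 0,"yaw": 0.103},{"jaw": 0,"tx": 0,"ty": 0,"tz": 0,"yaw": 0.103},{"jaw": 0,"tx": 0,"ty": 0,"tz": 0,"yaw": 0.103},{"jaw": 0,"tx": 0,"ty": 0,"tz": 0,"yaw": 0.103},{"jaw": 0,"tx": 0,"ty": 0,"tz": 0,"yaw": 0.103},{"jaw": 0,"tx": 0,"ty": 0,"tz": 0,"yaw": 0.103},{"jaw": 0,"tx": 0,"ty": 0,"tz": 0,"yaw": 0.103},{"jaw": 0,"tx": 0,"ty": 0,"tz": 0,"yaw": 0},{"jaw": 0,"tx": 0,"ty": 0,"tz": 0,"yaw": 0}]}}

```text
t: 11.17
ee_pos: [0.4056, 0.0381, 0.1577]
ee_rot: [-0.415, -3.114, 0.0]
contact_force: [-0.3, 0.9, -0.5]
gripper_width: 0.132
```

Run:
```python
from h import *
c,P,s=shot("wrist");t=tool(s);print(s["t"],s["ee_pos"],s["gripper_width"]*88,np.degrees(np.arctan2(t[1,1],t[0,1])))
# predicted shaft: axis 8.3 mm below TCP, from shoulder(34) to tip(95)
ax=lambda a:s["ee_pos"]+t@np.array([-a,0,.0083])
q=proj(c,[ax(.034),ax(.056),ax(.095)],P);print(q.round(1))
S,PS,_=shot("scene");q2=proj(S,[ax(0),ax(.034),ax(.095)],PS);print(q2.round(1))
x0,y0=q[:,0].min(),q[:,1].min()
r=cv2.resize(c["color"][20:220,216:416],(400,400));
x,y=q2.mean(0).astype(int);r2=cv2.resize(S["color"][y-50:y+50,x-50:x+50],(400,400),interpolation=cv2.INTER_CUBIC)
for p in q: cv2.circle(r,tuple(int(v) for v in((p[0]-216)*2,(p[1]-20)*2)),2,(0,255,0),-1)
for p in q2: cv2.circle(r2,tuple(int(v) for v in((p[0]-x+50)*4,(p[1]-y+50)*4)),3,(0,255,0),-1)
cv2.imwrite("pics/g1.png",cv2.convertScaleAbs(np.hstack([r,r2])[:,:,::-1],alpha=1.4))
```

```text
11.1667 [0.40562615 0.03810454 0.15773129] 11.615448605472636 74.83079096762266
[[315.9 352.6]
 [315.9 391.6]
 [315.8 454. ]]
[[297.4 182. ]
 [293.  197.3]
 [284.5 227.2]]
```

View pics/g1.png

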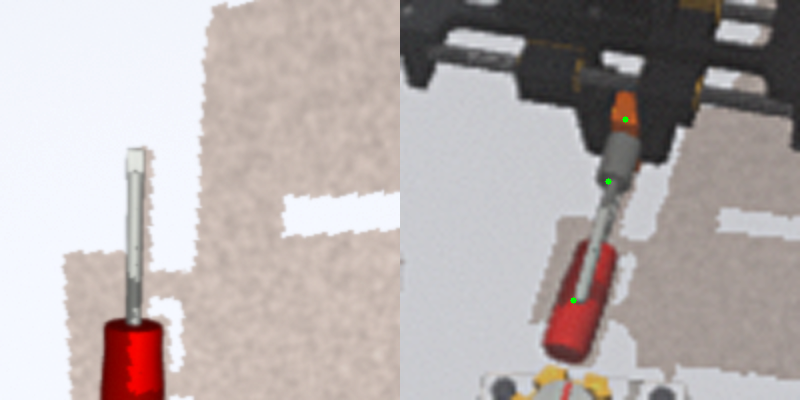

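Run:
```python
from h import *
c,P,s=shot("wrist");t=tool(s)
ax=lambda a,h=.0083:s["ee_pos"]+t@np.array([-a,0,h])
r=cv2.resize(c["color"][280:400,256:376],(400,400),interpolation=cv2.INTER_CUBIC);k=400/120
for a in(0.022,.034,.045,.056): 
    p=proj(c,[ax(a)],P)[0];cv2.circle(r,(int((p[0]-256)*k),int((p[1]-280)*k)),2,(0,255,0),-1)
S,PS,_=shot("top");x,y=proj(S,[ax(.05)],PS)[0].astype(int)
r2=cv2.resize(S["color"][y-25:y+25,x-25:x+25],(400,400),interpolation=cv2.INTER_CUBIC)
for a in(0,.034,.095):
    p=proj(S,[ax(a)],PS)[0];print(p);cv2.circle(r2,(int((p[0]-x+25)*8),int((p[1]-y+25)*8)),3,(0,255,0),-1)
cv2.imwrite("pics/g2.png",cv2.convertScaleAbs(np.hstack([r,r2])[:,:,::-1],alpha=1.4))
```

```text
[335.95686537 203.15108702]
[339.43047863 189.26568551]
[345.57858915 164.65061866]
```

View pics/g2.png

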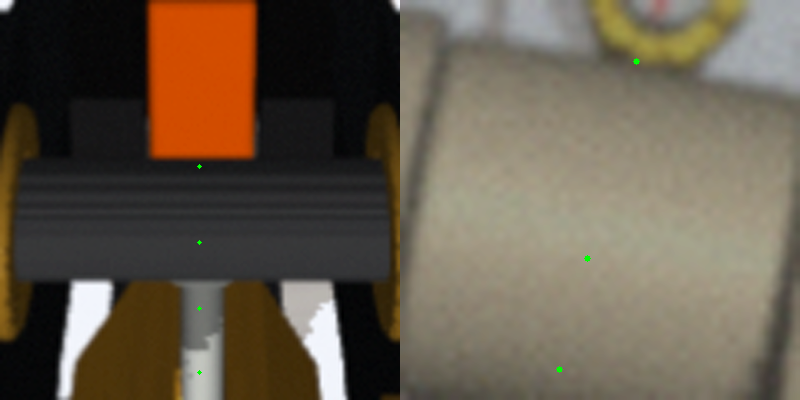

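The pin is centred and parallel to the tool. Lowering to hole height, then advancing into the slot.

>>> {"fn": "jog_arm", "kwargs": {"commands": [{"jaw": 0,"tx": 0,"ty": -0.6,"tz": 10,"yaw": 0.005},{"jaw": 0,"tx": 0,"ty": 0,"tz": 15,"yaw": 0},{"jaw": 0,"tx": 0,"ty": 0,"tz": 12,"yaw": 0},{"jaw": 0,"tx": 0,"ty": 0,"tz": 8.4,"yaw": 0},{"jaw": 0,"tx": 0,"ty": 0,"tz": 0,"yaw": 0},{"jaw": 0,"tx": 0,"ty": 0,"tz": 0,"yaw": 0},{"jaw": 0,"tx": 0,"ty": 0,"tz": 0,"yaw": 0}]}}

```text
t: 11.95
ee_pos: [0.4058, 0.0375, 0.1128]
ee_rot: [0.426, 3.112, -0.0]
contact_force: [-0.4, -0.7, -0.1]
gripper_width: 0.135
```

```bash
cat > chk.py <<'E'
from h import *
s=arm.state();t=tool(s);a=np.arctan2(t[1,1],t[0,1])-np.pi/2;d=np.array([np.cos(a),np.sin(a)]);n=np.array([-d[1],d[0]])
v=np.array([.5312,.0028])-s["ee_pos"][:2]
print("t",s["t"],"ang",np.degrees(a),"dist",v@d*1e3,"lat(ty)",v@n*1e3,"dz(tz)",(s["ee_pos"][2]-.1123)*1e3,"F",s["contact_force"].round(1),"tilt",t[2].round(4))
E
python3 chk.py
```

```text
t 11.95 ang -15.596521133036145 dist 130.06262266565443 lat(ty) 0.3038575190434652 dz(tz) 0.5089921024449412 F [-0.4 -0.7 -0.1] tilt [-7.e-04  0.e+00 -1.e+00]
```

>>> {"fn": "jog_arm", "kwargs": {"commands": [{"jaw": 0,"tx": -3,"ty": 0.2,"tz": 0.4,"yaw": 0},{"jaw": 0,"tx": -3,"ty": 0,"tz": 0,"yaw": 0},{"jaw": 0,"tx": -3,"ty": 0,"tz": 0,"yaw": 0},{"jaw": 0,"tx": -3,"ty": 0,"tz": 0,"yaw": 0},{"jaw": 0,"tx": -3,"ty": 0,"tz": 0,"yaw": 0},{"jaw": 0,"tx": -3,"ty": 0,"tz": 0,"yaw": 0},{"jaw": 0,"tx": 0,"ty": 0,"tz": 0,"yaw": 0},{"jaw": 0,"tx": 0,"ty": 0,"tz": 0,"yaw": 0}]}}

```text
t: 12.62
ee_pos: [0.423, 0.0328, 0.1119]
ee_rot: [-0.427, -3.112, 0.0]
contact_force: [0.8, 0.1, -1.6]
gripper_width: 0.134
```

```bash
python3 chk.py
python3 - <<'E'
from h import *
c,P,s=shot("scene")
p=proj(c,[[.5312,.0028,.118]],P)[0];x,y=p.astype(int);print(x,y)
a=cv2.resize(c["color"][y-35:y+35,x-50:x+50],None,fx=8,fy=8,interpolation=cv2.INTER_CUBIC)
cv2.imwrite("pics/i1.png",cv2.convertScaleAbs(a[:,:,::-1],alpha=1.4))
E
```

```text
t 12.6167 ang -15.628355884325016 dist 112.24514526223065 lat(ty) 0.22902923017689825 dz(tz) -0.4157326061614286 F [ 0.8  0.1 -1.6] tilt [ 1.e-04 -1.e-04 -1.e+00]
280 253
```

View pics/i1.png

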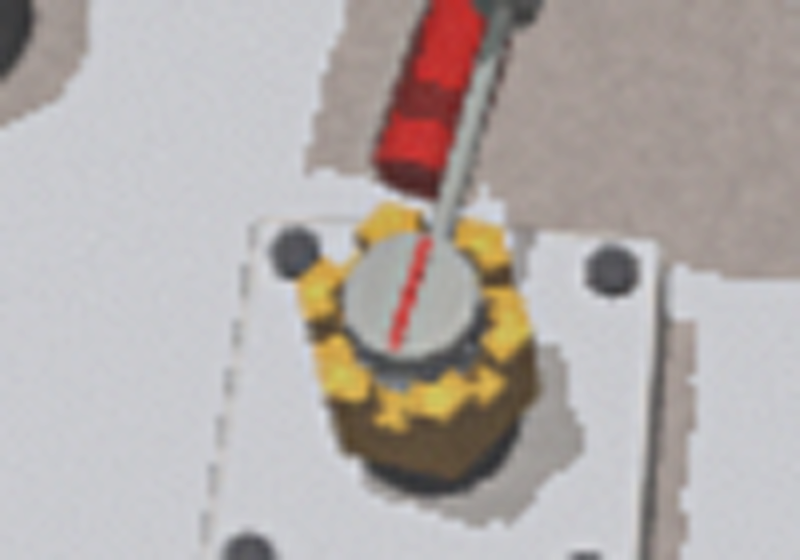

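The tip is centred in the slot, just short of the spindle. Advancing gently.

>>> {"fn": "jog_arm", "kwargs": {"commands": [{"jaw": 0,"tx": -1.5,"ty": 0.2,"tz": -0.4,"yaw": 0},{"jaw": 0,"tx": -1.5,"ty": 0,"tz": 0,"yaw": 0},{"jaw": 0,"tx": -1.5,"ty": 0,"tz": 0,"yaw": 0},{"jaw": 0,"tx": 0,"ty": 0,"tz": 0,"yaw": 0},{"jaw": 0,"tx": 0,"ty": 0,"tz": 0,"yaw": 0}]}}

```text
t: 13.08
ee_pos: [0.4274, 0.0318, 0.1123]
ee_rot: [-0.427, -3.112, 0.0]
contact_force: [-0.1, -0.2, -0.4]
gripper_width: 0.136
```

```bash
python3 chk.py
```

```text
t 13.0833 ang -15.63035575546653 dist 107.75845694214543 lat(ty) 0.03240270076756875 dz(tz) 0.03216134034778051 F [-0.1 -0.2 -0.4] tilt [ 0. -0. -1.]
```

Tip is at about −13 mm with no force, so it's inside the hole. Continuing.

>>> {"fn": "jog_arm", "kwargs": {"commands": [{"jaw": 0,"tx": -1.5,"ty": 0,"tz": 0,"yaw": 0},{"jaw": 0,"tx": -1.5,"ty": 0,"tz": 0,"yaw": 0},{"jaw": 0,"tx": -1.5,"ty": 0,"tz": 0,"yaw": 0},{"jaw": 0,"tx": -1.5,"ty": 0,"tz": 0,"yaw": 0},{"jaw": 0,"tx": 0,"ty": 0,"tz": 0,"yaw": 0}]}}

```text
t: 13.5
ee_pos: [0.4335, 0.0301, 0.1123]
ee_rot: [0.427, 3.112, -0.0]
contact_force: [0.1, 0.1, -0.6]
gripper_width: 0.13
```

```bash
python3 chk.py
```

```text
t 13.5 ang -15.634168340599329 dist 101.47582358166977 lat(ty) 0.04185480083491792 dz(tz) 0.041545475010562605 F [ 0.1  0.1 -0.6] tilt [-3.e-04  0.e+00 -1.e+00]
```

>>> {"fn": "jog_arm", "kwargs": {"commands": [{"jaw": 0,"tx": -2,"ty": 0,"tz": 0,"yaw": 0},{"jaw": 0,"tx": -2,"ty": 0,"tz": 0,"yaw": 0},{"jaw": 0,"tx": -2,"ty": 0,"tz": 0,"yaw": 0},{"jaw": 0,"tx": -2,"ty": 0,"tz": 0,"yaw": 0},{"jaw": 0,"tx": -2,"ty": 0,"tz": 0,"yaw": 0},{"jaw": 0,"tx": 0,"ty": 0,"tz": 0,"yaw": 0}]}}

```text
t: 14.0
ee_pos: [0.4432, 0.0274, 0.1124]
ee_rot: [0.427, 3.112, -0.0]
contact_force: [0.3, 0.3, -0.3]
gripper_width: 0.131
```

>>> {"fn": "jog_arm", "kwargs": {"commands": [{"jaw": 0,"tx": -2,"ty": 0,"tz": 0,"yaw": 0},{"jaw": 0,"tx": -2,"ty": 0,"tz": 0,"yaw": 0},{"jaw": 0,"tx": -2,"ty": 0,"tz": 0,"yaw": 0},{"jaw": 0,"tx": -2,"ty": 0,"tz": 0,"yaw": 0},{"jaw": 0,"tx": -2,"ty": 0,"tz": 0,"yaw": 0},{"jaw": 0,"tx": 0,"ty": 0,"tz": 0,"yaw": 0}]}}

```text
t: 14.5
ee_pos: [0.4528, 0.0247, 0.1124]
ee_rot: [0.427, 3.112, -0.0]
contact_force: [-0.8, 0.0, -0.1]
gripper_width: 0.131
```

```bash
python3 chk.py
```

```text
t 14.5 ang -15.636807178944816 dist 81.41168602419206 lat(ty) 0.05410506566695475 dz(tz) 0.05455832418770068 F [-0.8  0.  -0.1] tilt [-3.e-04  0.e+00 -1.e+00]
```

>>> {"fn": "jog_arm", "kwargs": {"commands": [{"jaw": 0,"tx": -2,"ty": 0,"tz": 0,"yaw": 0},{"jaw": 0,"tx": -2,"ty": 0,"tz": 0,"yaw": 0},{"jaw": 0,"tx": -2,"ty": 0,"tz": 0,"yaw": 0},{"jaw": 0,"tx": -2,"ty": 0,"tz": 0,"yaw": 0},{"jaw": 0,"tx": -2,"ty": 0,"tz": 0,"yaw": 0},{"jaw": 0,"tx": 0,"ty": 0,"tz": 0,"yaw": 0}]}}

```text
t: 15.0
ee_pos: [0.4624, 0.022, 0.1124]
ee_rot: [0.427, 3.112, -0.0]
contact_force: [0.0, 0.1, -1.0]
gripper_width: 0.135
```

>>> {"fn": "jog_arm", "kwargs": {"commands": [{"jaw": 0,"tx": -2,"ty": 0,"tz": 0,"yaw": 0},{"jaw": 0,"tx": -2,"ty": 0,"tz": 0,"yaw": 0},{"jaw": 0,"tx": -2,"ty": 0,"tz": 0,"yaw": 0},{"jaw": 0,"tx": -2,"ty": 0,"tz": 0,"yaw": 0},{"jaw": 0,"tx": -2,"ty": 0,"tz": 0,"yaw": 0},{"jaw": 0,"tx": 0,"ty": 0,"tz": 0,"yaw": 0}]}}

```text
t: 15.5
ee_pos: [0.4721, 0.0193, 0.1124]
ee_rot: [0.427, 3.112, -0.0]
contact_force: [0.1, 0.1, -0.3]
gripper_width: 0.133
```

>>> {"fn": "jog_arm", "kwargs": {"commands": [{"jaw": 0,"tx": -1,"ty": 0,"tz": 0,"yaw": 0},{"jaw": 0,"tx": -1,"ty": 0,"tz": 0,"yaw": 0},{"jaw": 0,"tx": 0,"ty": 0,"tz": 0,"yaw": 0}]}}

```text
t: 15.75
ee_pos: [0.4737, 0.0189, 0.1124]
ee_rot: [0.427, 3.112, 0.0]
contact_force: [-0.1, 0.6, 0.3]
gripper_width: 0.131
```

```bash
python3 chk.py
```

```text
t 15.75 ang -15.629607305493058 dist 59.687877979518746 lat(ty) 0.0069497619167706096 dz(tz) 0.06495545529629221 F [-0.1  0.6  0.3] tilt [-1.e-04  0.e+00 -1.e+00]
```

>>> {"fn": "jog_arm", "kwargs": {"commands": [{"jaw": 0,"tx": -0.7,"ty": 0,"tz": 0,"yaw": 0},{"jaw": 0,"tx": -0.5,"ty": 0,"tz": 0,"yaw": 0},{"jaw": 0,"tx": 0,"ty": 0,"tz": 0,"yaw": 0},{"jaw": 0,"tx": 0,"ty": 0,"tz": 0,"yaw": 0}]}}

```text
t: 16.08
ee_pos: [0.4747, 0.0186, 0.1123]
ee_rot: [-0.427, -3.112, 0.0]
contact_force: [0.2, -0.9, -1.0]
gripper_width: 0.136
```

>>> {"fn": "jog_arm", "kwargs": {"commands": [{"jaw": 0,"tx": -0.5,"ty": 0,"tz": 0,"yaw": 0},{"jaw": 0,"tx": 0,"ty": 0,"tz": 0,"yaw": 0},{"jaw": 0,"tx": 0,"ty": 0,"tz": 0,"yaw": 0}]}}

```text
t: 16.33
ee_pos: [0.4752, 0.0184, 0.1124]
ee_rot: [0.427, 3.112, -0.0]
contact_force: [-0.0, 0.5, 0.0]
gripper_width: 0.139
```

```bash
python3 chk.py
```

```text
t 16.3333 ang -15.629102653375833 dist 58.107889840847555 lat(ty) 0.007634484240120262 dz(tz) 0.0672956819351006 F [-0.   0.5  0. ] tilt [-1.e-04  0.e+00 -1.e+00]
```

>>> {"fn": "jog_arm", "kwargs": {"commands": [{"jaw": 0,"tx": -0.5,"ty": 0,"tz": 0,"yaw": 0},{"jaw": 0,"tx": 0,"ty": 0,"tz": 0,"yaw": 0},{"jaw": 0,"tx": 0,"ty": 0,"tz": 0,"yaw": 0}]}}

```text
t: 16.58
ee_pos: [0.4757, 0.0183, 0.1124]
ee_rot: [0.427, 3.112, -0.0]
contact_force: [0.9, -0.3, -0.5]
gripper_width: 0.132
```

>>> {"fn": "jog_arm", "kwargs": {"commands": [{"jaw": 0,"tx": -0.4,"ty": 0,"tz": 0,"yaw": 0},{"jaw": 0,"tx": 0,"ty": 0,"tz": 0,"yaw": 0},{"jaw": 0,"tx": 0,"ty": 0,"tz": 0,"yaw": 0}]}}

```text
t: 16.83
ee_pos: [0.4761, 0.0182, 0.1124]
ee_rot: [-0.427, -3.112, 0.0]
contact_force: [-0.2, 0.2, -0.1]
gripper_width: 0.132
```

>>> {"fn": "jog_arm", "kwargs": {"commands": [{"jaw": 0,"tx": -0.3,"ty": 0,"tz": 0,"yaw": 0},{"jaw": 0,"tx": 0,"ty": 0,"tz": 0,"yaw": 0},{"jaw": 0,"tx": 0,"ty": 0,"tz": 0,"yaw": 0}]}}

```text
t: 17.08
ee_pos: [0.4764, 0.0181, 0.1124]
ee_rot: [0.427, 3.112, 0.0]
contact_force: [-0.8, -0.1, -0.2]
gripper_width: 0.133
```

>>> {"fn": "jog_arm", "kwargs": {"commands": [{"jaw": 0,"tx": -0.3,"ty": 0,"tz": 0,"yaw": 0},{"jaw": 0,"tx": 0,"ty": 0,"tz": 0,"yaw": 0},{"jaw": 0,"tx": 0,"ty": 0,"tz": 0,"yaw": 0}]}}

```text
t: 17.33
ee_pos: [0.4767, 0.018, 0.1123]
ee_rot: [0.427, 3.112, -0.0]
contact_force: [0.3, 0.0, -0.0]
gripper_width: 0.134
```

>>> {"fn": "jog_arm", "kwargs": {"commands": [{"jaw": 0,"tx": -0.3,"ty": 0,"tz": 0,"yaw": 0},{"jaw": 0,"tx": 0,"ty": 0,"tz": 0,"yaw": 0},{"jaw": 0,"tx": 0,"ty": 0,"tz": 0,"yaw": 0}]}}

```text
t: 17.58
ee_pos: [0.477, 0.018, 0.1124]
ee_rot: [0.427, 3.112, -0.0]
contact_force: [-1.9, 0.1, -0.3]
gripper_width: 0.132
```

>>> {"fn": "jog_arm", "kwargs": {"commands": [{"jaw": 0,"tx": -0.3,"ty": 0,"tz": 0,"yaw": 0},{"jaw": 0,"tx": 0,"ty": 0,"tz": 0,"yaw": 0},{"jaw": 0,"tx": 0,"ty": 0,"tz": 0,"yaw": 0}]}}

```text
t: 17.83
ee_pos: [0.4771, 0.0179, 0.1123]
ee_rot: [-0.427, -3.112, -0.0]
contact_force: [-1.1, 0.5, 0.9]
gripper_width: 0.13
```

>>> {"fn": "jog_arm", "kwargs": {"commands": [{"jaw": 0,"tx": -0.3,"ty": 0,"tz": 0,"yaw": 0},{"jaw": 0,"tx": 0,"ty": 0,"tz": 0,"yaw": 0},{"jaw": 0,"tx": 0,"ty": 0,"tz": 0,"yaw": 0}]}}

```text
t: 18.08
ee_pos: [0.4772, 0.0179, 0.1123]
ee_rot: [-0.427, -3.111, -0.0]
contact_force: [-3.4, 0.2, 0.4]
gripper_width: 0.134
```

```bash
python3 chk.py
```

```text
t 18.0833 ang -15.625802635712716 dist 56.10959227885536 lat(ty) -0.006848108945660153 dz(tz) -0.031952466457499384 F [-3.4  0.2  0.4] tilt [ 1.e-03 -1.e-04 -1.e+00]
```

Seated with about 3.4 N. Relieving slightly, letting go and rising.

>>> {"fn": "jog_arm", "kwargs": {"commands": [{"jaw": 0,"tx": 0.3,"ty": 0,"tz": 0,"yaw": 0},{"jaw": 45,"tx": 0,"ty": 0,"tz": 0,"yaw": 0},{"jaw": 45,"tx": 0,"ty": 0,"tz": 0,"yaw": 0},{"jaw": 45,"tx": 0,"ty": 0,"tz": 0,"yaw": 0},{"jaw": 45,"tx": 0,"ty": 0,"tz": 0,"yaw": 0},{"jaw": 45,"tx": 0,"ty": 0,"tz": 0,"yaw": 0},{"jaw": 45,"tx": 0,"ty": 0,"tz": 0,"yaw": 0},{"jaw": 45,"tx": 0,"ty": 0,"tz": 0,"yaw": 0}]}}

```text
t: 18.75
ee_pos: [0.4773, 0.0179, 0.1124]
ee_rot: [0.427, 3.112, -0.0]
contact_force: [0.3, 0.6, -0.3]
gripper_width: 0.453
```

>>> {"fn": "jog_arm", "kwargs": {"commands": [{"jaw": 45,"tx": 0,"ty": 0,"tz": -10,"yaw": 0},{"jaw": 45,"tx": 0,"ty": 0,"tz": -20,"yaw": 0},{"jaw": 45,"tx": 0,"ty": 0,"tz": -25,"yaw": 0},{"jaw": 45,"tx": 0,"ty": 0,"tz": -25,"yaw": 0},{"jaw": 45,"tx": 10,"ty": 0,"tz": -20,"yaw": 0},{"jaw": 45,"tx": 0,"ty": 0,"tz": 0,"yaw": 0},{"jaw": 45,"tx": 0,"ty": 0,"tz": 0,"yaw": 0},{"jaw": 45,"tx": 0,"ty": 0,"tz": 0,"yaw": 0}]}}

```text
t: 19.42
ee_pos: [0.4674, 0.0206, 0.2115]
ee_rot: [-0.427, -3.111, -0.0]
contact_force: [-0.2, 0.4, -0.7]
gripper_width: 0.449
```

Run:
```python
from h import *
S,PS,_=shot("scene");c,P,s=shot("wrist");print(s["t"],s["ee_pos"],s["gripper_width"],s["contact_force"])
x,y=proj(S,[[.515,.008,.11]],PS)[0].astype(int)
r=cv2.resize(S["color"][y-40:y+40,x-40:x+40],(400,400),interpolation=cv2.INTER_CUBIC)
r2=ortho(c,P,.104,.51,.008,half=.06)
d=np.array([np.cos(np.radians(-15.6)),np.sin(np.radians(-15.6))])
for a in(-23,-69,38): # shoulder, tab end, tip if home
    w=np.array([.5312,.0028])+a*1e-3*d;cv2.circle(r2,(int((.008+.06-w[1])/.0003),int((.51+.06-w[0])/.0003)),3,(0,255,0),1)
cv2.imwrite("pics/f1.png",cv2.convertScaleAbs(np.hstack([r,r2])[:,:,::-1],alpha=1.3))
```

```text
19.4667 [0.46738872 0.02056406 0.21122514] 0.4487382054673837 [-0.8310806   0.75799995  0.28066594]
```

View pics/f1.png

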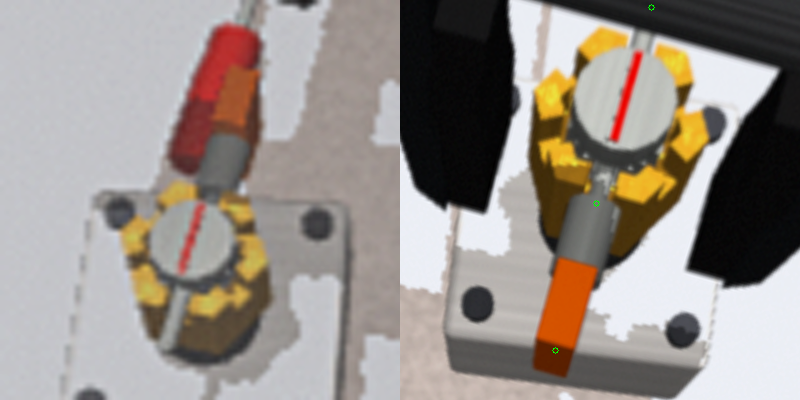

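The pin runs through slot and hole with its shoulder at the nut, the gripper is clear, and the bystanders are undisturbed. Handing in.

```bash
python3 -c "
from cell import arm
print(arm.hand_in(), arm.state()['t'])"
```

```text
the job is handed in; nothing more can be done
the job is handed in; nothing more can be done
```

The nut is tightened to the next slot and the locking pin is through slot and cross hole. I let go of the pin and handed the job in at about 19.5 s of the 72 s; `hand_in()` reports no verdict.

- **Nut:** I gripped it across its flats and turned it about 0.69 rad clockwise, from roughly 0.51 to 1.19 rad. That lines a slot up with the cross hole, and a close view before fetching the pin confirmed it. The red line measured −15.8° and then −14.9°; the slot is at about −15.85°, within the fit clearance.
- **Pin:** I took the smaller orange-tabbed pin from the blue tray. It slid in without noticeable force until the shoulder met the nut, at about 3.4 N on the wrist against the 20 N limit.
- **Last check:** The final pictures show the tip out the far side, the shoulder at the nut, the pin aligned with the red line and the gripper well clear. The seating distance came out 0.9 mm from nominal, and the limit is 5 mm. I judged the pin level only by eye.
- **Bystanders:** The arm never went near the bottle or cup, and it passed only above the screwdriver, which looks unmoved. I did not measure any of the three again at the end.
- **Hiccup:** The first two move calls were refused for missing fields, and nothing moved.

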